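# Clear the spent battery, then make up the fitting and cleaning kits

### The arm

A 6-joint arm with a two-finger parallel gripper is mounted at the origin on the work surface. World frame = base frame: x ahead of the robot, y to its left, z up, the work surface at z = 0. Lengths are in m, angles in rad, forces in N, time in s.
With the tool pointing down it reaches from about 0.425 to 1.125 m from the base axis. Payload 14.9 kg.
Tool frame: the origin (TCP) lies on the centre line of the jaws, within the pads' length; the fingertips stand 17 mm ahead of it and the grasp point (between the pads) lies 2 mm behind it; z points along the fingers, y is the line along which they close (so a half turn about z gives the same grasp; the last joint's range is limited). The gripper opens to 91 mm and grips with 3 to 60 N. Pads are 32 mm wide; open, the fingers measure 118 mm over their backs; the gripper's body (76 mm by 178 mm) begins 60 mm behind the grasp point.
Start: joints at [-1.133, 0.379, 1.734, -0, 1.028, -0.033], TCP at [0.318, -0.624, 0.231] pointing down, gripper open.
Joint ranges: [-2.77, 2.77], [-0.74, 2.19], [0, 2.66], [-1.06, 4.2], [0.31, 2.87], [-3.08, 3.08]. Speed limits (rad/s): [1.89, 1.89, 2.39, 3.14, 3.14, 3.14].

### API

Orientations are given as [roll, pitch, yaw] about the fixed x, y, z axes, in that order (R = Rz(yaw) Ry(pitch) Rx(roll)).
In Python, from bench import monitor, grab_frame, sign_off gives the robot as it stands.
- The arm moves only by the tool move_arm, never from a script. Its argument "deltas" is one flat list of numbers, 5 for each row, row after row: the opening, from 0 (shut) to 1 (fully open), then the shift along the tool's x, y, z in mm, then the turn about the tool's z in rad. In form: [gripper, tx, ty, tz, roll, gripper, tx, ty, tz, roll, ...]. A call has 1 to 10 rows; each row shifts and turns the commanded pose from where the row before left it, along the tool's axes as they then stand; what a row does not reach is not made up. A row lasts 1/12 s, in which the tool goes at most 41.7 mm and 7.16 degrees, less where a joint would pass 70% of its speed; a pose out of reach is approached as far as the arm can. A call is refused whole if a number of a shift passes 41.7 or a number of a turn 0.125, either way. A call with a gripper value outside its range is refused whole. The fingers move at their own pace and stop on an object; the grip force is fixed at half the most. Time passes only in rows, so rows that do not move let the fingers close. It gives the time, the measured TCP pose, the force, the opening and the grip force at its end, in the units of the state.
- monitor.sense(): the state, without advancing time (a new reading comes with each control period).
- grab_frame(name): name is "scene" or "side" or "wrist"; returns a dict with "color" (480x640x3 uint8, red, green, blue), "intrinsics" (3x3 intrinsics, pixels), "distortion" ([k1, k2, p1, p2, k3] as OpenCV has them; the pictures are not rectified), "rvec" (rotation vector, rad) and "tvec" (3), from world to camera coordinates, as OpenCV has them; the wrist camera has in their place "mount" (4x4, takes a point from camera to tool coordinates, whose origin is the TCP and whose axes are the flange's). Camera axes: x right, y down, z forward; pixel columns grow to the right and rows downward; lengths in m; the calibration is good to about 2 mm. A picture is of the moment at which its call begins: read the wrist's pose just before it. There is no depth.
- sign_off(): hands the job in; it is judged then, once.
The state is a dict: "clock": time; "joint_pos": joint angles; "qvel": joint speeds; "joint_efforts": joint torques, N m; "tcp_pos": TCP position; "ee_rot": TCP orientation; "ft_force": force on the tool from outside, world axes, zero at the start; "moment": the same for the moment, N m; "finger_gap": opening from 0.0 (shut) to 1.0 (fully open); "grasp_force": force on a finger pad.
Only numpy, scipy, OpenCV 4.12 (cv2) and the standard library are available. Lean on these libraries where they do the work, as an engineer would, in place of code of your own. Each camera call takes 0.05 s, during which the arm holds its last target. There are 200 camera calls.

### The job

First, before you move anything else, slide the spent battery along the bench top, without lifting it, in through the sprung gate of the corner pen, far enough for the gate to swing shut behind it, so that nothing can short across it. Then make up the two kits for the next job: the copper ring terminal and the socket in the round dish, the post cleaner and the insulating cap in the oblong tray, each set down just as it stands or lies now, on the floor of its dish or tray, side by side. Leave the jar alone.

Things in the scene. Friction and masses are not known exactly. Their poses are not given: they have to be found in the camera images.
- battery: Spent sealed battery, a grey box with a black top, 97 (x) x 43 (y) x 56 mm high with two brass tabs 6 mm high on the top near its -x end; 0.45 to 0.65 kg. Origin: centre of its underside; x along its length, z up. It starts in front of the pen's gate, roughly lengthwise to the gateway.
- pen: Corner pen for spent batteries: a fixed, open-topped steel kerb 32 mm high without a floor (the bench top runs through it). Origin: on the bench in the middle of the gateway; x points in through the gateway, square to it. Gateway 66 mm wide (y from -33 to 33 mm), in the 4 mm thick front wall at x = 0; inside, the pen is 100 mm wide (y from -50 to 50 mm) and reaches to the back wall at x = 192 mm.
- gate (a joint): Sprung side-hinged steel gate of the pen, a light metal leaf with a bright top edge 30 mm above the bench; upright hinge at pen x 0, y +32 mm; leaf 61 mm long, 3 mm thick. 0 = shut, grows as it swings inwards (into the pen) to 1.55 rad; opens inwards only. A light spring (0.01 N m shut, 0.06 N m fully open: about 1 N at the edge) shuts it again once nothing is in the way: the battery's rear end must be more than 61 mm inside the gateway. The battery itself pushes it open.
- ring_terminal: Copper ring terminal (cable lug) lying flat: a round barrel 17 mm in diameter and 36 mm long (x from -18 to 18 mm, axis 8.5 mm up), then a flat palm 28 mm wide and 4 mm thick with an 11 mm hole (x from 16 to 46 mm, underside level with the barrel's). 0.07 kg. Origin: under the middle of the barrel, at underside level; x along the barrel towards the palm, z up.
- socket: Chrome socket standing upright: plain cylinder 26 mm in diameter, 38 mm high, with a black square on top; about 0.08 kg. Origin: centre of its underside, z up.
- post_cleaner: Black plastic battery-post cleaner standing upright: ribbed cylinder 44 mm in diameter over the ribs (42 mm solid) and 44 mm high, with a cone on top to 60 mm; about 0.09 kg. Origin: centre of its underside, z up.
- cap: Red plastic insulating cap standing upright: flange 36 mm in diameter and 4 mm high, above it a round body 30 mm in diameter straight to 17 mm, its top bevelled, 24 mm high in all; 0.02 kg. Origin: centre of its underside, z up.
- dish: Round steel parts dish, fixed to the bench: 158 mm outside diameter, walls 3 mm thick and 20 mm high, floor 3 mm above the bench, free floor about 150 mm across. Origin: centre of its underside.
- tray: Oblong grey tray, fixed to the bench: 126 (x) x 176 (y) mm outside, walls 3 mm thick and 20 mm high, floor 3 mm above the bench. Origin: centre of its underside; y along its length.
- jar: Bystander: closed pale jar with a round lid, 56 mm in diameter and 75 mm high, standing at the left of the work. Origin: centre of its underside.

How it is judged:
On the way, in this order (a step that is already met when the one before it is completed fails the run):
1. the battery stands in the gateway and holds the gate open, still upright on the bench (value of joint gate above 0.5 rad and x of battery in the frame of pen between -0.04 and 0.07 m and y of battery in the frame of pen between -0.02 and 0.02 m), for 0.05 s.
2. the battery is in the pen and the gate has shut behind it, with the stock not yet moved (x of battery in the frame of pen between 0.1 and 0.145 m and y of battery in the frame of pen between -0.032 and 0.032 m and value of joint gate below 0.1 rad and distance of each of ring_terminal, socket, post_cleaner, cap from where it was at the start of the episode below 0.02 m), for 0.2 s.
At the end, for the whole second after the job is handed in: The battery stands upright in the pen with the gate shut (under 0.1 rad) behind it; ring terminal and socket rest on the floor of the round dish, post cleaner and cap on the floor of the oblong tray (underside within 4 mm of the floor, upright within 0.15 rad); all is at rest and released (x of battery in the frame of pen between 0.1 and 0.145 m and y of battery in the frame of pen between -0.032 and 0.032 m and value of joint gate below 0.1 rad and horizontal distance between each of ring_terminal, socket and dish below 0.068 m and z of ring_terminal in the frame of dish between -0.002 and 0.007 m and angle between each of ring_terminal, socket, post_cleaner, cap, battery's own z axis and vertical below 0.15 rad and z of socket in the frame of dish between -0.002 and 0.007 m and x of post_cleaner in the frame of tray between -0.058 and 0.058 m and y of post_cleaner in the frame of tray between -0.083 and 0.083 m and z of post_cleaner in the frame of tray between -0.002 and 0.007 m and x of cap in the frame of tray between -0.058 and 0.058 m and y of cap in the frame of tray between -0.083 and 0.083 m and z of cap in the frame of tray between -0.002 and 0.007 m and linear speed of each of ring_terminal, socket, post_cleaner, cap, battery below 0.02 m/s and angular speed of each of ring_terminal, socket, post_cleaner, cap, battery below 0.2 rad/s); the robot touches nothing.
It fails at once if the battery is lifted more than 20 mm off the bench or tipped by more than 0.35 rad (height (world z) of battery above 0.02 m or angle between battery's own z axis and vertical above 0.35 rad).
It fails at once if the jar is moved more than 30 mm (distance of jar from where it was at the start of the episode above 0.03 m).
It also fails if it takes over 112 s, if anything falls off the work surface, if the arm or the gripper's body presses on something with over 40 N, if the wrist force passes 120 N, or if a joint passes its speed limit or range.

## Working session

There is one attempt and no reset: what is moved stays moved. The work goes in short steps, Python scripts to look and compute and a tool call to move; the robot and the scene stay as the last step left them, time stands still between calls to the robot, and variables do not carry over. Pictures are saved under pics/ and viewed, at most 14 in all, crops included, and the job is handed in when it is done.

Besides the shell and the picture viewer there is one more tool, called as name(argument=value, ...) on one line, values as JSON. move_arm: Moves the arm, as the interface text tells. Its arguments: {"type":"object","properties":{"deltas":{"type":"array","items":{"type":"number"}}},"required":["deltas"]}

```bash
ls; mkdir -p pics; python3 - <<'E'
from bench import monitor, grab_frame
import cv2
print(monitor.sense())
for n in ("scene","side"):
    f=grab_frame(n); cv2.imwrite(f"pics/{n}0.png",f["color"][:,:,::-1]); print(n,f["intrinsics"],f["distortion"],f["rvec"],f["tvec"])
E
```

```text
pics
{'clock': 0.0, 'joint_pos': array([-1.13330398e+00,  3.79434025e-01,  1.73479669e+00, -6.18428510e-06,
        1.02850070e+00, -3.33177429e-02]), 'qvel': array([ 0.00067712,  0.00182862, -0.00036801,  0.00073551,  0.00072545,
       -0.00033178]), 'joint_efforts': array([-6.40936523e-04, -7.63708591e+01, -4.34361827e+01,  6.51076552e-02,
        4.25436313e-02, -9.85010115e-05]), 'tcp_pos': array([ 0.31734264, -0.62349492,  0.23026256]), 'ee_rot': array([-3.14045435e+00, -3.26435530e-05,  4.70813267e-01]), 'ft_force': array([0.58114824, 0.02332644, 0.22700669]), 'moment': array([0.00298396, 0.02243104, 0.01029723]), 'grasp_force': 0.0, 'finger_gap': 1.0021447714643068}
scene [[460.86298458   0.         312.13638554]
 [  0.         460.86298458 243.67858142]
 [  0.           0.           1.        ]] [-0.09832596  0.          0.          0.          0.        ] [ 1.65144093  1.95826791 -0.77399336] [ 0.04009093 -0.34636412  1.30126419]
side [[573.08947363   0.         315.85342275]
 [  0.         573.08947363 233.9822748 ]
 [  0.           0.           1.        ]] [0.03521565 0.         0.         0.         0.        ] [ 2.41505203 -0.19931377  0.05658826] [-0.52270797  0.12892009  1.01940985]
```

View pics/scene0.png

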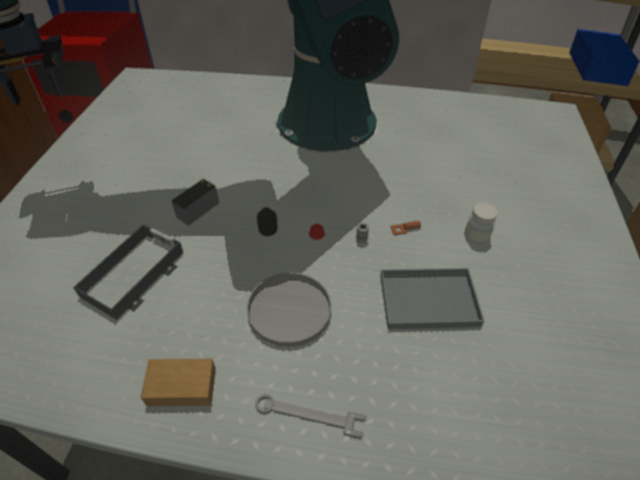

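View pics/side0.png

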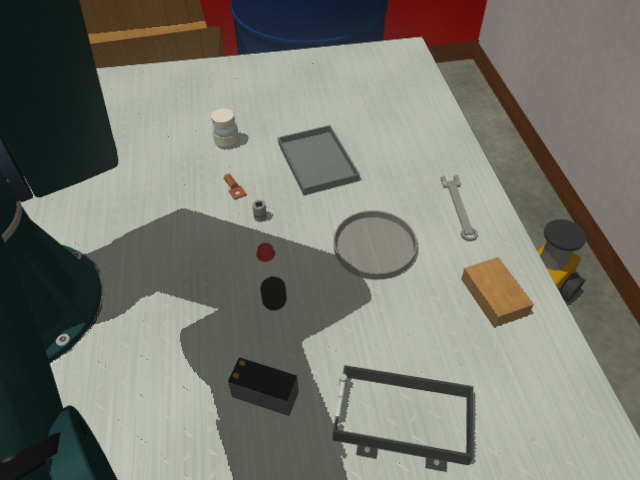

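Side view: battery top at about (230–298, 358–405), with the tabs at its left end. The pen spans (335–475, 367–465) with its gateway on the left. Post cleaner (273,293), cap (265,252), socket (259,209), ring (235,187), dish (376,244), tray (318,159), jar (225,128).

```bash
cat > h.py <<'E'
import numpy as np, cv2
from bench import monitor, grab_frame
from scipy.spatial.transform import Rotation as R
def cam(f, s=None):
    """camera-to-world rotation and centre"""
    if "mount" in f:
        T=np.eye(4); T[:3,:3]=R.from_euler("xyz",s["ee_rot"]).as_matrix(); T[:3,3]=s["tcp_pos"]
        T=T@f["mount"]; return T[:3,:3],T[:3,3]
    M=cv2.Rodrigues(np.array(f["rvec"],float))[0]; return M.T,-M.T@np.array(f["tvec"],float).ravel()
def cast(f,uv,z,s=None):
    A,c=cam(f,s); p=cv2.undistortPoints(np.array(uv,float).reshape(-1,1,2),f["intrinsics"],np.array(f["distortion"]))[:,0]
    d=np.c_[p,np.ones(len(p))]@A.T
    return (c+d*((np.array(z)-c[2])/d[:,2])[:,None])[:,:2]
def snap(name,tag):
    s=monitor.sense(); f=grab_frame(name); cv2.imwrite(f"pics/{tag}.png",f["color"][:,:,::-1]); return f,s
E
python3 - <<'E'
import cv2,numpy as np
from h import *
im=cv2.imread("pics/side0.png")
a=cv2.resize(im[345:475,215:485],None,fx=2.9,fy=2.9,interpolation=cv2.INTER_CUBIC)
cv2.imwrite("pics/crop1.png",cv2.convertScaleAbs(a,alpha=1.6,beta=10))
f=grab_frame("side");g=grab_frame("scene")
n=["jar","ring","ringpalm","sock","cap","post","dish","tray"]
print(np.c_[cast(f,[(224,115),(229,180),(238,191),(259,203),(265,247),(274,283),(376,240),(318,159)],[.075,.01,.004,.038,.024,.055,.02,.01])].round(3).tolist())
print(np.c_[cast(g,[(484,212),(413,225),(398,229),(363,226),(317,230),(266,212),(289,307),(431,298)],[.075,.01,.004,.038,.012,.06,.02,.01])].round(3).tolist())
E
```

```text
[[0.39, 0.39], [0.384, 0.252], [0.4, 0.222], [0.44, 0.146], [0.441, 0.044], [0.447, -0.065], [0.65, 0.028], [0.58, 0.286]]
[[0.393, 0.388], [0.389, 0.252], [0.4, 0.22], [0.438, 0.144], [0.44, 0.047], [0.452, -0.059], [0.652, 0.03], [0.581, 0.291]]
```

View pics/crop1.png

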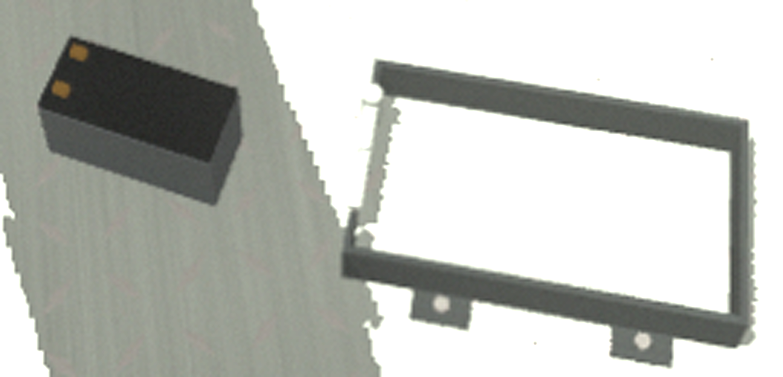

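```bash
python3 - <<'E'
from h import *
f=grab_frame("side")
c=lambda a:(np.array(a)+.5)/2.9+[215,345]-.5
b=cast(f,c([(72,37),(238,88),(210,162),(39,103)]),[.056]*4)
p=cast(f,c([(378,61),(748,121),(742,325),(344,253)]),[.032]*4)
for q in(b,p):
    d=(q[1]+q[2]-q[0]-q[3]);print(q.round(3).tolist(),q.mean(0),np.arctan2(d[1],d[0]),np.linalg.norm(d)/2,np.linalg.norm(q[0]-q[3]),(q[0]+q[3])/2)
    y=np.arctan2(d[1],d[0])
g=(p[0]+p[3])/2;Rt=np.array([[np.cos(y),np.sin(y)],[-np.sin(y),np.cos(y)]])
print("battery in pen",Rt@(b.mean(0)-g), (b-g)@Rt.T)
E
```

```text
[[0.379, -0.198], [0.462, -0.242], [0.443, -0.28], [0.36, -0.233]] [ 0.41103078 -0.2380401 ] -0.4999781681241502 0.09447983438314657 0.04017044912473561 [ 0.36957336 -0.21539298]
[[0.54, -0.226], [0.724, -0.292], [0.685, -0.392], [0.503, -0.327]] [ 0.6129018 -0.3090472] -0.34267175362340474 0.1945513256545977 0.10705944514259363 [ 0.52128172 -0.27636212]
battery in pen [-0.11671736 -0.00095085] [[-0.1601114   0.02626815]
 [-0.06726424  0.01268676]
 [-0.0728572  -0.02938952]
 [-0.16663659 -0.01336878]]
```

```bash
cat >> h.py <<'E'
def go(x,y,z,yaw,grip,n=None,start=None):
    """rows from the present (or given x,y,z,yaw) pose, in tool axes, straight line with even turn"""
    if start is None:
        s=monitor.sense(); start=[*s["tcp_pos"],s["ee_rot"][2]]
    x0,y0,z0,w0=start
    dw=(yaw-w0+np.pi)%(2*np.pi)-np.pi; d=np.array([x-x0,y-y0,z-z0])*1e3
    n=n or int(max(np.ceil(np.abs(d).max()/34),np.ceil(abs(dw)/.12),1))
    out=[]
    for i in range(n):
        w=w0+dw*i/n; e=d/n
        out+=[grip,round(np.cos(w)*e[0]+np.sin(w)*e[1],1),round(np.sin(w)*e[0]-np.cos(w)*e[1],1),round(-e[2],1),round(-dw/n,3)]
    print(n,out); return [x,y,z,yaw]
E
python3 -c "
from h import *
go(.405,-.235,.2,-.5,1,12)"
```

```text
12 [1, np.float64(21.2), np.float64(-25.6), np.float64(2.6), np.float64(0.081), 1, np.float64(19.1), np.float64(-27.2), np.float64(2.6), np.float64(0.081), 1, np.float64(16.8), np.float64(-28.6), np.float64(2.6), np.float64(0.081), 1, np.float64(14.4), np.float64(-29.9), np.float64(2.6), np.float64(0.081), 1, np.float64(12.0), np.float64(-31.0), np.float64(2.6), np.float64(0.081), 1, np.float64(9.4), np.float64(-31.8), np.float64(2.6), np.float64(0.081), 1, np.float64(6.8), np.float64(-32.5), np.float64(2.6), np.float64(0.081), 1, np.float64(4.2), np.float64(-32.9), np.float64(2.6), np.float64(0.081), 1, np.float64(1.5), np.float64(-33.2), np.float64(2.6), np.float64(0.081), 1, np.float64(-1.2), np.float64(-33.2), np.float64(2.6), np.float64(0.081), 1, np.float64(-3.9), np.float64(-33.0), np.float64(2.6), np.float64(0.081), 1, np.float64(-6.5), np.float64(-32.6), np.float64(2.6), np.float64(0.081)]
```

move_arm(deltas=[1,21,-26,3,0.081,1,19,-27,3,0.081,1,17,-29,3,0.081,1,14,-30,3,0.081,1,12,-31,3,0.081,1,9,-32,3,0.081,1,7,-32,3,0.081,1,4,-33,3,0.081,1,2,-33,3,0.081,1,-1,-33,3,0.081])

```text
clock: 1.08
tcp_pos: [0.3901, -0.2987, 0.2009]
ee_rot: [3.142, -0.0, -0.343]
ft_force: [0.7, 0.1, -0.7]
finger_gap: 0.998
grasp_force: 0.0
```

move_arm(deltas=[1,-4,-33,0,0.081,1,-6,-33,0,0.081,1,0,0,0,0,1,0,0,0,0])

```text
clock: 1.42
tcp_pos: [0.4056, -0.2341, 0.2011]
ee_rot: [3.142, -0.0, -0.498]
ft_force: [-0.6, -0.4, 0.2]
finger_gap: 0.999
grasp_force: 0.0
```

```bash
sed -i 's/out+=\[grip,/out+=[float(v) for v in (grip,/; s/round(-dw\/n,3)\]/round(-dw\/n,3))]/' h.py; python3 -c "
from h import *
f,s=snap('wrist','w1');print(s['tcp_pos'],s['ee_rot'],s['clock'])"
```

```text
[ 0.40560001 -0.23407203  0.20109182] [ 3.14153182e+00 -3.04001409e-04 -4.98109229e-01] 1.4167
```

View pics/w1.png

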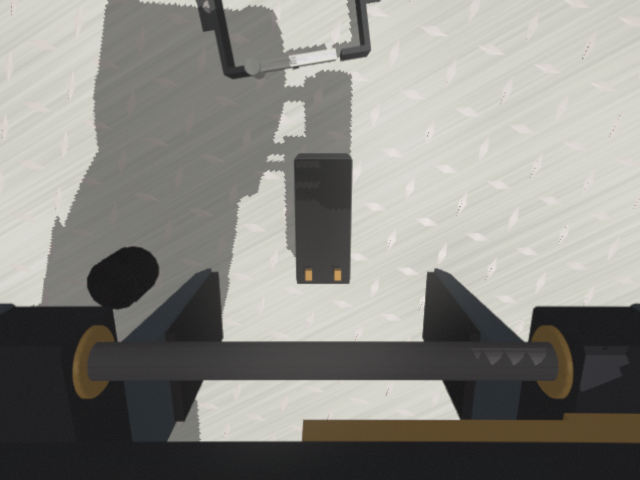

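Wrist view: battery top spans (296–351, 159–283) and is square to the image; the pen's front corners are at about (228,77) and (370,52).

```bash
python3 -c "
from h import *
s=monitor.sense();f=grab_frame('wrist')
A,c=cam(f,s);print('cam',c,A[:,2])
b=cast(f,[(297,283),(350,283),(351,159),(295,159)],[.056]*4,s);print(b.round(3).tolist(),b.mean(0),np.linalg.norm(b[2]-b[1]),np.linalg.norm(b[0]-b[1]))
d=b[2]+b[3]-b[0]-b[1];print(np.arctan2(d[1],d[0]))
p=cast(f,[(228,77),(370,52)],[.032]*2,s);q=p[1]-p[0];print(p,p.mean(0),np.linalg.norm(q),np.arctan2(q[1],q[0])+np.pi/2)
go(.406,-.234,.054,-.5,1)
"
```

```text
cam [ 0.47339234 -0.27231895  0.35567189] [-0.24421495  0.13257727 -0.9606156 ]
[[0.378, -0.198], [0.358, -0.234], [0.442, -0.279], [0.461, -0.243]] [ 0.40978696 -0.23856436] 0.0947718548675969 0.04119847194396788
-0.4939077081216243
[[ 0.53440318 -0.22730122]
 [ 0.49985624 -0.32576687]] [ 0.51712971 -0.27653404] 0.10435024763386327 -0.33743429599092556
5 [1.0, -0.1, -0.3, 29.4, 0.0, 1.0, -0.1, -0.3, 29.4, 0.0, 1.0, -0.1, -0.3, 29.4, 0.0, 1.0, -0.1, -0.3, 29.4, 0.0, 1.0, -0.1, -0.3, 29.4, 0.0]
```

move_arm(deltas=[1,6,2,30,0,1,0,0,35,0,1,0,0,35,0,1,0,0,30,0,1,0,0,16,0,0.5,0,0,0,0,0.3,0,0,0,0,0.3,0,0,0,0,0.3,0,0,0,0,0.3,0,0,0,0])

```text
clock: 2.35
tcp_pos: [0.4103, -0.2405, 0.0562]
ee_rot: [3.141, -0.002, -0.501]
ft_force: [0.0, 0.0, -0.4]
finger_gap: 0.667
grasp_force: 0.0
```

move_arm(deltas=[0.3,0,0,0,0,0.3,0,0,0,0,0.3,0,0,0,0,0.3,0,0,0,0,0.3,0,0,0,0])

```text
clock: 2.77
tcp_pos: [0.41, -0.2399, 0.0555]
ee_rot: [-3.142, -0.001, -0.501]
ft_force: [-0.6, 3.2, 9.2]
finger_gap: 0.469
grasp_force: 30.0
```

```bash
python3 -c "
from h import *
w=-.34;o=np.array([.520,-.2765]);M=np.array([[np.cos(w),-np.sin(w)],[np.sin(w),np.cos(w)]])
P=lambda x,y:o+M@[x,y]
a=go(*P(-.10,-.002),.0562,w,.3,6)
b=go(*P(.125,-.002),.0562,w,.3,12,a)
print(P(.125,-.002))
"
```

```text
6 [0.3, 2.6, -0.5, -0.1, -0.027, 0.3, 2.6, -0.4, -0.1, -0.027, 0.3, 2.6, -0.3, -0.1, -0.027, 0.3, 2.6, -0.2, -0.1, -0.027, 0.3, 2.6, -0.2, -0.1, -0.027, 0.3, 2.7, -0.1, -0.1, -0.027]
12 [0.3, 18.8, 0.0, -0.0, -0.0, 0.3, 18.8, 0.0, -0.0, -0.0, 0.3, 18.8, 0.0, -0.0, -0.0, 0.3, 18.8, 0.0, -0.0, -0.0, 0.3, 18.8, 0.0, -0.0, -0.0, 0.3, 18.8, 0.0, -0.0, -0.0, 0.3, 18.8, 0.0, -0.0, -0.0, 0.3, 18.8, 0.0, -0.0, -0.0, 0.3, 18.8, 0.0, -0.0, -0.0, 0.3, 18.8, 0.0, -0.0, -0.0, 0.3, 18.8, 0.0, -0.0, -0.0, 0.3, 18.8, 0.0, -0.0, -0.0]
[ 0.63717736 -0.3200714 ]
```

move_arm(deltas=[0.3,2.6,-0.5,0,-0.04,0.3,2.6,-0.4,0,-0.04,0.3,2.6,-0.3,0,-0.04,0.3,2.6,-0.2,0,-0.04,0.3,5,0,0,0,0.3,15,0,0,0,0.3,15,0,0,0,0.3,15,0,0,0,0.3,15,0,0,0,0.3,12,0,0,0])

```text
clock: 3.6
tcp_pos: [0.4913, -0.2682, 0.0549]
ee_rot: [-3.141, 0.005, -0.341]
ft_force: [-17.8, 4.8, 22.8]
finger_gap: 0.473
grasp_force: 30.0
```

```bash
python3 -c "
from h import *
w=-.34;o=np.array([.520,-.2765]);M=np.array([[np.cos(w),-np.sin(w)],[np.sin(w),np.cos(w)]])
f,s=snap('side','s1');print(M.T@(s['tcp_pos'][:2]-o))
cv2.imwrite('pics/s1c.png',cv2.resize(f['color'][300:480,200:500,::-1],None,fx=2.5,fy=2.5))
"
```

```text
[-0.02984867 -0.00172189]
```

View pics/s1c.png

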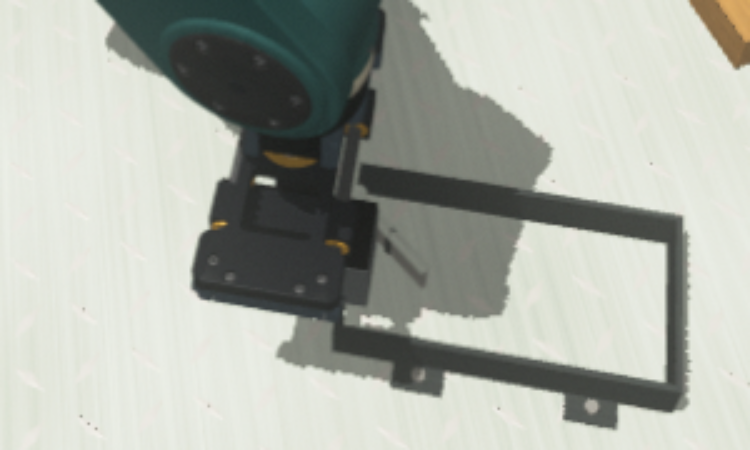

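The battery's nose is in the gateway and the gate leaf is swinging in.

move_arm(deltas=[0.3,12,0,-0.5,0,0.3,16,0,0,0,0.3,16,0,0,0,0.3,16,0,0,0,0.3,16,0,0,0,0.3,16,0,0,0,0.3,16,0,0,0,0.3,16,0,0,0,0.3,16,0,0,0,0.3,10,0,0,0])

```text
clock: 4.48
tcp_pos: [0.6343, -0.3191, 0.055]
ee_rot: [3.142, 0.0, -0.341]
ft_force: [-1.1, 0.4, -4.2]
finger_gap: 0.469
grasp_force: 30.0
```

```bash
python3 -c "
from h import *
w=-.34;o=np.array([.520,-.2765]);M=np.array([[np.cos(w),-np.sin(w)],[np.sin(w),np.cos(w)]])
s=monitor.sense();print(M.T@(s['tcp_pos'][:2]-o))
"
```

```text
[ 0.12195628 -0.00208429]
```

move_arm(deltas=[0.3,2,0,0.3,0,0.3,0,0,0,0,0.8,0,0,0,0,0.8,0,0,0,0,0.8,0,0,0,0,0.8,0,0,0,0,0.8,0,0,-10,0,1,0,0,-30,0,1,0,0,-40,0,1,0,0,-40,0])

```text
clock: 5.32
tcp_pos: [0.6347, -0.3193, 0.1766]
ee_rot: [-3.141, 0.002, -0.341]
ft_force: [0.1, -0.1, 1.0]
finger_gap: 0.983
grasp_force: 0.0
```

```bash
python3 -c "
from h import *
w=-.34;o=np.array([.520,-.2765]);M=np.array([[np.cos(w),-np.sin(w)],[np.sin(w),np.cos(w)]])
f,s=snap('side','s2');print(s['tcp_pos'],s['finger_gap'])
cv2.imwrite('pics/s2c.png',cv2.resize(f['color'][300:480,250:500,::-1],None,fx=3,fy=3))
# next: over cap/post/sock
go(.47,-.02,.25,0,1)
"
```

```text
[ 0.6347056 -0.3192963  0.1765607] 0.9834063611552188
9 [1.0, -28.8, -25.3, -7.1, -0.038, 1.0, -27.8, -26.4, -7.1, -0.038, 1.0, -26.8, -27.4, -7.1, -0.038, 1.0, -25.8, -28.4, -7.1, -0.038, 1.0, -24.7, -29.3, -7.1, -0.038, 1.0, -23.5, -30.3, -7.1, -0.038, 1.0, -22.4, -31.1, -7.1, -0.038, 1.0, -21.2, -32.0, -7.1, -0.038, 1.0, -20.0, -32.7, -7.1, -0.038]
```

View pics/s2c.png

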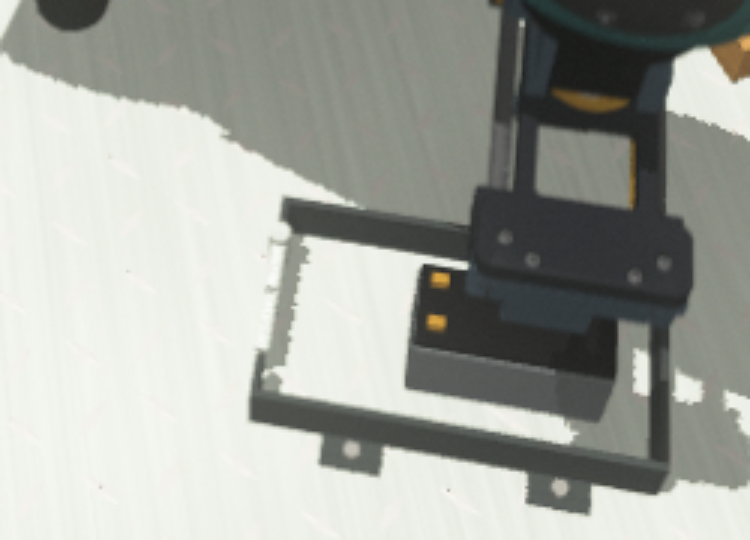

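Side view: the battery is fully inside the pen and the gate has shut across the gateway.

```bash
python3 -c "
from h import *
f=grab_frame('scene')
t=cast(f,[(381,270),(469,269),(482,326),(388,331)],[.0,.0,0,0]);print(t.round(3).tolist(),t.mean(0))
go(.45,-.07,.2,1.57,1,16)
"
```

```text
[[0.519, 0.192], [0.487, 0.37], [0.623, 0.387], [0.661, 0.215]] [0.57272705 0.29115655]
16 [1.0, -16.4, -10.9, -1.1, -0.119, 1.0, -14.9, -12.7, -1.1, -0.119, 1.0, -13.3, -14.4, -1.1, -0.119, 1.0, -11.5, -15.9, -1.1, -0.119, 1.0, -9.5, -17.2, -1.1, -0.119, 1.0, -7.4, -18.2, -1.1, -0.119, 1.0, -5.2, -18.9, -1.1, -0.119, 1.0, -2.9, -19.4, -1.1, -0.119, 1.0, -0.6, -19.6, -1.1, -0.119, 1.0, 1.8, -19.5, -1.1, -0.119, 1.0, 4.1, -19.2, -1.1, -0.119, 1.0, 6.3, -18.6, -1.1, -0.119, 1.0, 8.5, -17.7, -1.1, -0.119, 1.0, 10.6, -16.5, -1.1, -0.119, 1.0, 12.5, -15.2, -1.1, -0.119, 1.0, 14.2, -13.6, -1.1, -0.119]
```

move_arm(deltas=[1,-16,-11,-1,-0.119,1,-15,-13,-1,-0.119,1,-13,-14,-1,-0.119,1,-11,-16,-1,-0.119,1,-9,-17,-1,-0.119,1,-7,-18,-1,-0.119,1,-5,-19,-1,-0.119,1,-3,-19,-1,-0.119,1,-1,-20,-1,-0.119,1,2,-20,-1,-0.119])

```text
clock: 6.25
tcp_pos: [0.5189, -0.1616, 0.1855]
ee_rot: [3.141, -0.0, 0.855]
ft_force: [-0.3, -0.2, -0.3]
finger_gap: 1.002
grasp_force: 0.0
```

move_arm(deltas=[1,4,-19,-1,-0.119,1,6,-19,-1,-0.119,1,8,-18,-1,-0.119,1,11,-17,-1,-0.119,1,12,-15,-1,-0.119,1,14,-14,-1,-0.119,1,0,0,0,0,1,0,0,0,0])

```text
clock: 6.92
tcp_pos: [0.4477, -0.0678, 0.1916]
ee_rot: [3.141, 0.0, 1.563]
ft_force: [1.2, -0.4, -0.6]
finger_gap: 0.999
grasp_force: 0.0
```

```bash
python3 -c "
from h import *
f,s=snap('wrist','w2');print(s['tcp_pos'],s['ee_rot'][2],cam(f,s)[1])"
```

```text
[ 0.44771329 -0.06784125  0.19161208] 1.5625888543102209 [0.4471705  0.01090145 0.34608738]
```

View pics/w2.png

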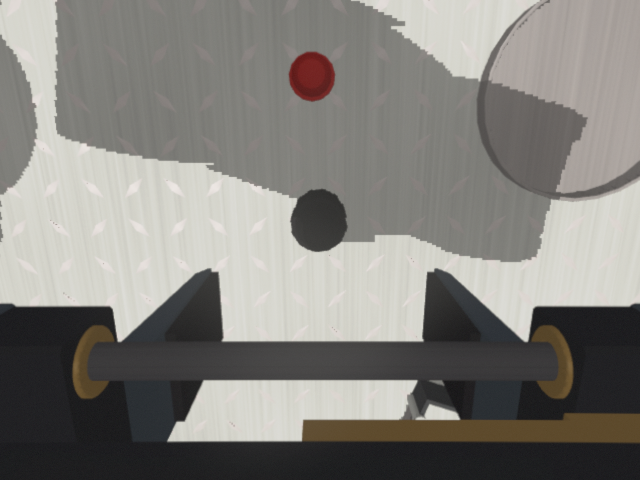

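Post cleaner blob (291–347, 189–252), cap flange (289–335, 52–101).

```bash
python3 -c "
from h import *
s=monitor.sense();f=grab_frame('wrist')
p=cast(f,[(319,189),(319,252),(319,220),(312,52),(312,101),(312,76)],[0,.044,.03,.004,0.004,.004],s);print(p.round(4))
"
```

```text
[[ 0.4444 -0.0425]
 [ 0.4443 -0.0842]
 [ 0.4444 -0.0623]
 [ 0.4404  0.0623]
 [ 0.4398  0.0273]
 [ 0.4401  0.0455]]
```

move_arm(deltas=[1,4,-3,30,0,1,0,0,40,0,1,0,0,40,0,1,0,0,35,0,1,0,0,15,0,0.2,0,0,0,0,0.2,0,0,0,0,0.2,0,0,0,0,0.2,0,0,0,0,0.2,0,0,0,0])

```text
clock: 7.85
tcp_pos: [0.4459, -0.0645, 0.0324]
ee_rot: [3.139, 0.0, 1.562]
ft_force: [-0.9, -0.0, 0.6]
finger_gap: 0.665
grasp_force: 0.0
```

move_arm(deltas=[0.2,0,0,0,0,0.2,0,0,0,0,0.2,0,0,0,0,0.2,0,0,0,0])

```text
clock: 8.18
tcp_pos: [0.4452, -0.0642, 0.0316]
ee_rot: [3.141, 0.0, 1.563]
ft_force: [-1.1, 0.6, 9.0]
finger_gap: 0.456
grasp_force: 30.0
```

```bash
python3 -c "
from h import *
w=.2;o=np.array([.578,.289]);M=np.array([[np.cos(w),-np.sin(w)],[np.sin(w),np.cos(w)]])
print(o+M@[0,-.042],o+M@[0,.042])
p=o+M@[0,-.042]
s=monitor.sense();t=s['tcp_pos']
a=go(t[0],t[1],.15,s['ee_rot'][2],.2)
go(*p,.15,w+1.57,.2,None,a)
"
```

```text
[0.58634411 0.2478372 ] [0.56965589 0.3301628 ]
4 [0.2, 0.0, 0.0, -29.6, -0.0, 0.2, 0.0, 0.0, -29.6, -0.0, 0.2, 0.0, 0.0, -29.6, -0.0, 0.2, 0.0, 0.0, -29.6, -0.0]
10 [0.2, 31.3, 13.9, -0.0, -0.021, 0.2, 31.0, 14.5, -0.0, -0.021, 0.2, 30.7, 15.1, -0.0, -0.021, 0.2, 30.4, 15.8, -0.0, -0.021, 0.2, 30.1, 16.4, -0.0, -0.021, 0.2, 29.7, 17.0, -0.0, -0.021, 0.2, 29.4, 17.6, -0.0, -0.021, 0.2, 29.0, 18.2, -0.0, -0.021, 0.2, 28.6, 18.8, -0.0, -0.021, 0.2, 28.2, 19.4, -0.0, -0.021]
```

move_arm(deltas=[0.2,0,0,-20,0,0.2,0,0,-32,0,0.2,0,0,-34,0,0.2,0,0,-32,0])

```text
clock: 8.52
tcp_pos: [0.4444, -0.0641, 0.1505]
ee_rot: [-3.141, -0.0, 1.563]
ft_force: [0.9, 0.0, -1.3]
finger_gap: 0.453
grasp_force: 30.0
```

move_arm(deltas=[0.2,31,14,0,-0.021,0.2,31,14,0,-0.021,0.2,31,15,0,-0.021,0.2,30,16,0,-0.021,0.2,30,16,0,-0.021,0.2,30,17,0,-0.021,0.2,29,18,0,-0.021,0.2,29,18,0,-0.021,0.2,29,19,0,-0.021,0.2,28,19,0,-0.021])

```text
clock: 9.35
tcp_pos: [0.585, 0.2493, 0.1489]
ee_rot: [-3.141, 0.0, 1.774]
ft_force: [0.1, -0.7, -1.0]
finger_gap: 0.459
grasp_force: 30.0
```

move_arm(deltas=[0.2,0,0,0,0,0.2,0,0,0,0])

```text
clock: 9.52
tcp_pos: [0.5848, 0.2488, 0.1487]
ee_rot: [-3.141, 0.0, 1.775]
ft_force: [-0.2, -0.2, -1.9]
finger_gap: 0.456
grasp_force: 30.0
```

```bash
python3 -c "
from h import *
f,s=snap('wrist','w3');print(s['tcp_pos'],s['ee_rot'],s['ft_force'],s['finger_gap'])"
```

```text
[0.58476392 0.24880488 0.14873139] [-3.14121252e+00  7.80999709e-05  1.77465613e+00] [-0.21190737 -0.23306686 -1.89420363] 0.45616758985145184
```

View pics/w3.png

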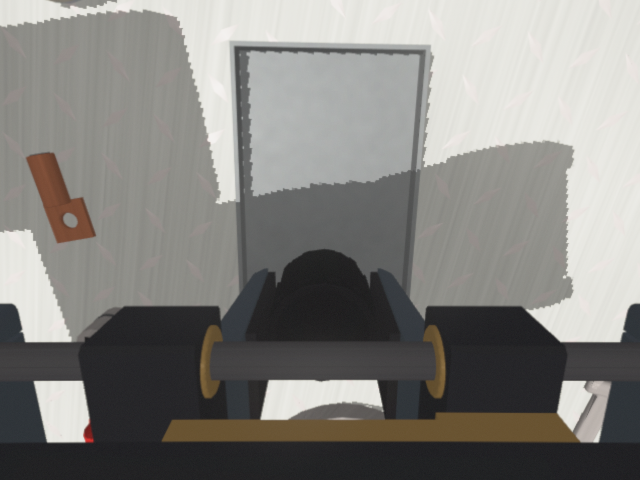

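Wrist view: post cleaner is held over the tray. The tray's far outer corners are at (231,42) and (431,45), and it lies square to the tool. The ring's barrel end is at (41,154) and its palm end at (77,240).

```bash
python3 -c "
from h import *
s=monitor.sense();f=grab_frame('wrist')
p=cast(f,[(231,42),(431,45)],[.02,.02],s);d=p[1]-p[0];w=np.arctan2(d[1],d[0]);print(p,w,np.linalg.norm(d))
c=p.mean(0)-.088*np.array([-np.sin(w),np.cos(w)]);print('tray',c)
M=np.array([[np.cos(w),-np.sin(w)],[np.sin(w),np.cos(w)]])
print('tcp in tray',M.T@(s['tcp_pos'][:2]-c))
r=cast(f,[(41,154),(58,200),(77,240),(70,220)],[.009,.012,.004,.004],s);d=r[2]-r[0];print('ring',r,np.arctan2(d[1],d[0]),np.linalg.norm(d))
"
```

```text
[[0.50133949 0.36087469]
 [0.62397305 0.38429282]] 0.18868849299217813 0.12484950907254697
tray [0.5791625  0.28614566]
tcp in tray [-0.00222838 -0.03872619]
ring [[0.37980595 0.26492828]
 [0.3938719  0.23545445]
 [0.4037541  0.20509917]
 [0.39810913 0.21961573]] -1.1900521303486173 0.06444404929969982
```

move_arm(deltas=[0.2,-5,0,35,0,0.2,0,0,35,0,0.2,0,0,25,0,0.2,0,0,14,0,0.2,0,0,4,0,0.2,0,0,0,0,0.62,0,0,0,0,0.62,0,0,0,0,0.62,0,0,0,0,0.62,0,0,0,0])

```text
clock: 10.45
tcp_pos: [0.5862, 0.2427, 0.0369]
ee_rot: [3.14, -0.0, 1.773]
ft_force: [0.1, -0.2, -0.6]
finger_gap: 0.619
grasp_force: 0.0
```

move_arm(deltas=[0.62,0,0,-15,0,0.62,0,0,-35,0,0.8,0,0,-40,0,1,0,0,-30,0])

```text
clock: 10.78
tcp_pos: [0.5862, 0.2429, 0.1599]
ee_rot: [3.14, -0.0, 1.773]
ft_force: [1.6, 0.5, 0.7]
finger_gap: 0.735
grasp_force: 0.0
```

```bash
python3 -c "
from h import *
a=go(.440,.045,.14,1.57,1)
"
```

```text
6 [1.0, -27.4, -30.5, 3.3, 0.034, 1.0, -28.4, -29.5, 3.3, 0.034, 1.0, -29.4, -28.6, 3.3, 0.034, 1.0, -30.4, -27.6, 3.3, 0.034, 1.0, -31.3, -26.5, 3.3, 0.034, 1.0, -32.2, -25.4, 3.3, 0.034]
```

move_arm(deltas=[1,-27,-31,3,0.034,1,-28,-30,3,0.034,1,-29,-29,3,0.034,1,-30,-28,3,0.034,1,-31,-26,3,0.034,1,-32,-25,3,0.034,1,0,0,0,0,1,0,0,0,0])

```text
clock: 11.45
tcp_pos: [0.4377, 0.0456, 0.1391]
ee_rot: [3.141, -0.0, 1.566]
ft_force: [0.7, 0.3, 0.2]
finger_gap: 1.0
grasp_force: 0.0
```

```bash
python3 -c "
from h import *
f,s=snap('wrist','w4');print(s['tcp_pos'],s['ee_rot'][2])
# socket position by wrist
g=f['color'].astype(int);go(.440,.045,.024,1.57,1)"
```

```text
[0.43765522 0.04555697 0.13909206] 1.5662997713254767
4 [1.0, -0.3, 0.3, 28.8, -0.001, 1.0, -0.3, 0.3, 28.8, -0.001, 1.0, -0.3, 0.3, 28.8, -0.001, 1.0, -0.3, 0.3, 28.8, -0.001]
```

View pics/w4.png

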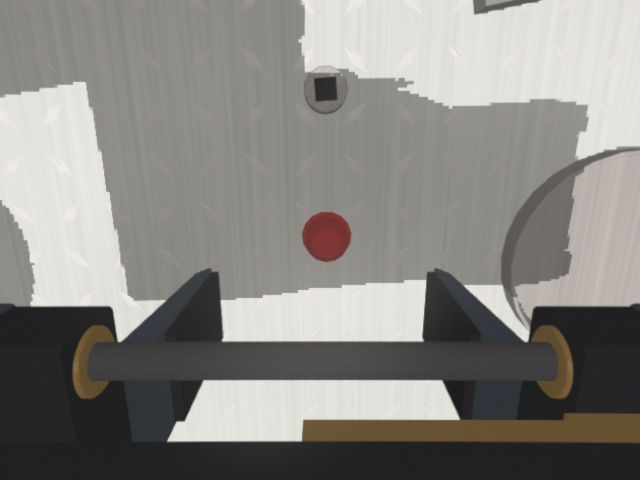

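Cap centre is at (327,236) and the socket's square at (325,89).

```bash
python3 -c "
from h import *
s=monitor.sense();f=grab_frame('wrist')
print(cast(f,[(327,236),(325,89)],[.004,.038],s))"
```

```text
[[0.44105213 0.04658333]
 [0.43948317 0.14427886]]
```

move_arm(deltas=[1,-0.5,2,35,0,1,0,0,40,0,1,0,0,30,0,1,0,0,10,0,0.2,0,0,0,0,0.2,0,0,0,0,0.2,0,0,0,0,0.2,0,0,0,0,0.2,0,0,0,0,0.2,0,0,0,0])

```text
clock: 12.38
tcp_pos: [0.441, 0.0462, 0.0241]
ee_rot: [3.14, -0.0, 1.569]
ft_force: [-0.8, 0.3, -0.1]
finger_gap: 0.594
grasp_force: 0.0
```

move_arm(deltas=[0.2,0,0,0,0,0.2,0,0,0,0,0.2,0,0,0,0,0.2,0,0,0,0,0.2,0,0,0,0])

```text
clock: 12.8
tcp_pos: [0.4404, 0.0462, 0.0232]
ee_rot: [3.142, 0.0, 1.569]
ft_force: [-0.5, 1.2, 4.1]
finger_gap: 0.317
grasp_force: 30.0
```

move_arm(deltas=[0.2,0,0,-20,0,0.2,0,0,-35,0,0.2,0,0,-40,0,0.2,0,0,-32,0])

```text
clock: 13.13
tcp_pos: [0.4401, 0.0462, 0.1521]
ee_rot: [-3.141, 0.0, 1.569]
ft_force: [0.4, 0.7, -0.4]
finger_gap: 0.314
grasp_force: 30.0
```

```bash
python3 -c "
from h import *
print(monitor.sense()['finger_gap']);go(.571,.327,.15,1.76,.2,9)"
```

```text
0.3144219045103917
9 [0.2, 31.2, 14.5, 0.2, -0.021, 0.2, 30.9, 15.1, 0.2, -0.021, 0.2, 30.6, 15.8, 0.2, -0.021, 0.2, 30.2, 16.4, 0.2, -0.021, 0.2, 29.9, 17.1, 0.2, -0.021, 0.2, 29.5, 17.7, 0.2, -0.021, 0.2, 29.1, 18.3, 0.2, -0.021, 0.2, 28.7, 18.9, 0.2, -0.021, 0.2, 28.3, 19.6, 0.2, -0.021]
```

move_arm(deltas=[0.2,31,15,0,-0.021,0.2,31,15,0,-0.021,0.2,31,16,0,-0.021,0.2,30,16,0,-0.021,0.2,30,17,0,-0.021,0.2,29,18,0,-0.021,0.2,29,18,0,-0.021,0.2,29,19,0,-0.021,0.2,28,20,0,-0.021,0.2,0,0,0,0])

```text
clock: 13.97
tcp_pos: [0.5742, 0.3309, 0.1504]
ee_rot: [3.139, -0.001, 1.761]
ft_force: [-0.9, -0.6, -0.3]
finger_gap: 0.316
grasp_force: 30.0
```

move_arm(deltas=[0.2,0,0,35,0,0.2,0,0,40,0,0.2,0,0,30,0,0.2,0,0,14,0,0.2,0,0,5,0,0.2,0,0,0,0,0.2,0,0,0,0])

```text
clock: 14.55
tcp_pos: [0.5724, 0.3263, 0.0267]
ee_rot: [3.141, -0.0, 1.758]
ft_force: [-0.3, 0.1, -0.2]
finger_gap: 0.319
grasp_force: 30.1
```

move_arm(deltas=[0.6,0,0,0,0,0.6,0,0,0,0,0.6,0,0,0,0,0.6,0,0,0,0,0.6,0,0,-12,0,0.6,0,0,-35,0,1,0,0,-40,0,1,0,0,-36,0])

```text
clock: 15.22
tcp_pos: [0.5719, 0.3263, 0.1517]
ee_rot: [-3.142, 0.0, 1.758]
ft_force: [0.1, 0.1, -0.5]
finger_gap: 0.717
grasp_force: 0.0
```

```bash
python3 -c "
from h import *
go(.4395,.144,.14,1.57,1)"
```

```text
6 [1.0, -25.7, -27.3, 1.9, 0.031, 1.0, -26.6, -26.5, 1.9, 0.031, 1.0, -27.4, -25.7, 1.9, 0.031, 1.0, -28.2, -24.8, 1.9, 0.031, 1.0, -29.0, -23.9, 1.9, 0.031, 1.0, -29.7, -23.0, 1.9, 0.031]
```

move_arm(deltas=[1,-26,-27,2,0.031,1,-27,-26,2,0.031,1,-27,-26,2,0.031,1,-28,-25,2,0.031,1,-29,-24,2,0.031,1,-30,-23,2,0.031,1,0,0,0,0])

```text
clock: 15.8
tcp_pos: [0.4355, 0.1401, 0.1367]
ee_rot: [-3.138, 0.001, 1.569]
ft_force: [-0.0, -0.1, 0.7]
finger_gap: 1.002
grasp_force: 0.0
```

```bash
python3 -c "
from h import *
print(monitor.sense()['tcp_pos']);go(.4395,.144,.027,1.57,1)"
```

```text
[0.43549332 0.14007571 0.13674462]
4 [1.0, 1.0, 1.0, 27.4, -0.0, 1.0, 1.0, 1.0, 27.4, -0.0, 1.0, 1.0, 1.0, 27.4, -0.0, 1.0, 1.0, 1.0, 27.4, -0.0]
```

move_arm(deltas=[1,0.5,1.5,35,0,1,0,0,38,0,1,0,0,27,0,1,0,0,10,0,0.1,0,0,0,0,0.1,0,0,0,0,0.1,0,0,0,0,0.1,0,0,0,0,0.1,0,0,0,0,0.1,0,0,0,0])

```text
clock: 16.63
tcp_pos: [0.4422, 0.1443, 0.0281]
ee_rot: [3.14, -0.0, 1.572]
ft_force: [-0.1, 0.4, 1.5]
finger_gap: 0.593
grasp_force: 0.0
```

move_arm(deltas=[0.1,0,0,0,0,0.1,0,0,0,0,0.1,0,0,0,0,0.1,0,0,0,0,0.1,0,0,0,0])

```text
clock: 17.05
tcp_pos: [0.4415, 0.1441, 0.0271]
ee_rot: [-3.141, 0.0, 1.572]
ft_force: [-0.5, 0.6, 2.4]
finger_gap: 0.278
grasp_force: 30.0
```

move_arm(deltas=[0.1,0,0,-20,0,0.1,0,0,-35,0,0.1,0,0,-35,0,0.1,0,0,0,0])

```text
clock: 17.38
tcp_pos: [0.4443, 0.1449, 0.1223]
ee_rot: [3.135, -0.002, 1.572]
ft_force: [1.8, -0.5, 0.1]
finger_gap: 0.278
grasp_force: 30.0
```

```bash
python3 -c "
from h import *
# dish: centre from its rim ellipse in both fixed views
go(.621,.029,.12,1.57,.1,8)"
```

```text
8 [0.1, -14.5, 22.1, 0.3, 0.0, 0.1, -14.5, 22.1, 0.3, 0.0, 0.1, -14.5, 22.1, 0.3, 0.0, 0.1, -14.5, 22.1, 0.3, 0.0, 0.1, -14.5, 22.1, 0.3, 0.0, 0.1, -14.5, 22.1, 0.3, 0.0, 0.1, -14.5, 22.1, 0.3, 0.0, 0.1, -14.5, 22.1, 0.3, 0.0]
```

move_arm(deltas=[0.1,-14.5,22,0,0,0.1,-14.5,22,0,0,0.1,-14.5,22,0,0,0.1,-14.5,22,0,0,0.1,-14.5,22,0,0,0.1,-14.5,22,0,0,0.1,-14.5,22,0,0,0.1,-14.5,22,0,0,0.1,0,0,0,0,0.1,0,0,0,0])

```text
clock: 18.22
tcp_pos: [0.6181, 0.0276, 0.1165]
ee_rot: [-3.141, -0.0, 1.571]
ft_force: [-0.3, -0.4, -1.4]
finger_gap: 0.276
grasp_force: 30.0
```

move_arm(deltas=[0.1,0,0,30,0,0.1,0,0,34,0,0.1,0,0,20,0,0.1,0,0,5,0,0.1,0,0,0,0,0.1,0,0,0,0])

```text
clock: 18.72
tcp_pos: [0.6165, 0.0289, 0.0277]
ee_rot: [-3.14, -0.0, 1.572]
ft_force: [-0.1, 0.2, -0.4]
finger_gap: 0.279
grasp_force: 30.0
```

move_arm(deltas=[0.5,0,0,0,0,0.5,0,0,0,0,0.5,0,0,0,0,0.5,0,0,0,0,0.5,0,0,-12,0,0.5,0,0,-35,0,1,0,0,-40,0,1,0,0,-30,0,1,0,0,0,0])

```text
clock: 19.47
tcp_pos: [0.6209, 0.0283, 0.1523]
ee_rot: [3.133, -0.0, 1.572]
ft_force: [1.5, -0.1, 0.9]
finger_gap: 0.687
grasp_force: 0.0
```

```bash
python3 -c "
from h import *
f,s=snap('wrist','w5');print(s['tcp_pos'])
go(.3865,.248,.15,1.95,1,9)"
```

```text
[0.62090988 0.02832258 0.15234534]
9 [1.0, 24.4, -25.9, -0.0, -0.042, 1.0, 25.5, -24.8, -0.0, -0.042, 1.0, 26.5, -23.7, -0.0, -0.042, 1.0, 27.5, -22.6, -0.0, -0.042, 1.0, 28.4, -21.4, -0.0, -0.042, 1.0, 29.3, -20.2, -0.0, -0.042, 1.0, 30.1, -19.0, -0.0, -0.042, 1.0, 30.9, -17.7, -0.0, -0.042, 1.0, 31.6, -16.4, -0.0, -0.042]
```

View pics/w5.png

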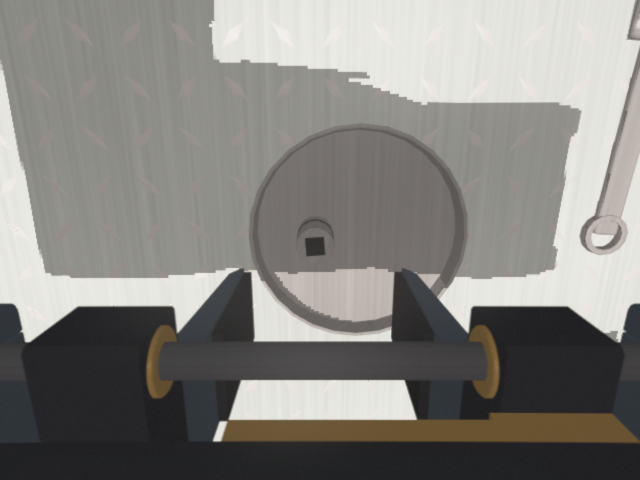

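Wrist view: the socket stands in the dish at (315,240), left of its centre, leaving the right side free for the ring.

move_arm(deltas=[1,24,-26,0,-0.042,1,25,-25,0,-0.042,1,26,-24,0,-0.042,1,27,-23,0,-0.042,1,28,-21,0,-0.042,1,29,-20,0,-0.042,1,30,-19,0,-0.042,1,31,-18,0,-0.042,1,32,-16,0,-0.042,1,0,0,0,0])

```text
clock: 20.35
tcp_pos: [0.3802, 0.2478, 0.1445]
ee_rot: [-3.139, -0.0, 1.955]
ft_force: [1.1, -0.6, -0.0]
finger_gap: 0.996
grasp_force: 0.0
```

move_arm(deltas=[1,0,0,20,0,1,0,0,0,0,1,0,0,0,0])

```text
clock: 20.6
tcp_pos: [0.3837, 0.2452, 0.1245]
ee_rot: [-3.139, 0.0, 1.95]
ft_force: [-0.6, 0.3, -0.1]
finger_gap: 1.006
grasp_force: 0.0
```

```bash
python3 -c "
from h import *
f,s=snap('wrist','w6');print(s['tcp_pos'],s['ee_rot'][2])
go(.3865,.248,.02,1.95,1,9)"
```

```text
[0.38366468 0.24523733 0.12452759] 1.9496751965475942
9 [1.0, 0.2, 0.3, 11.7, -0.0, 1.0, 0.2, 0.3, 11.7, -0.0, 1.0, 0.2, 0.3, 11.7, -0.0, 1.0, 0.2, 0.3, 11.7, -0.0, 1.0, 0.2, 0.3, 11.7, -0.0, 1.0, 0.2, 0.3, 11.7, -0.0, 1.0, 0.2, 0.3, 11.7, -0.0, 1.0, 0.2, 0.3, 11.7, -0.0, 1.0, 0.2, 0.3, 11.7, -0.0]
```

View pics/w6.png

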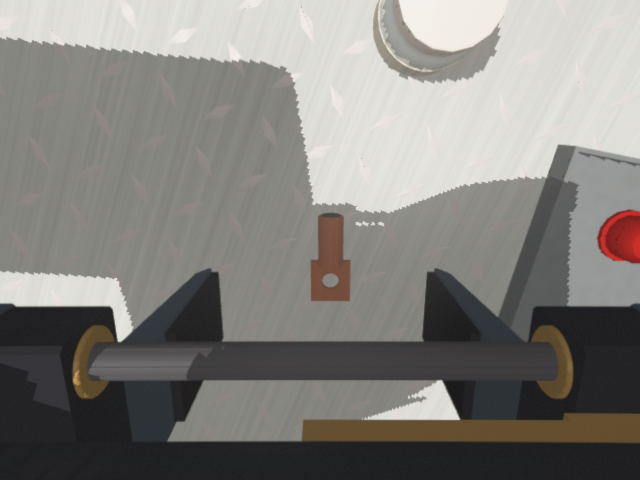

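```bash
python3 -c "
from h import *
s=monitor.sense();f=grab_frame('wrist')
r=cast(f,[(331,217),(330,300)],[.012,.002],s);d=(r[0]-r[1])/np.linalg.norm(r[0]-r[1]);print(r,np.linalg.norm(r[0]-r[1]),np.arctan2(d[1],d[0]))
c=r[1]+d*46;o=(r[0]-d*.018+r[1]+d*.046)/2;print(o)
go(*(o+d*.004),.0195,s['ee_rot'][2],1,1)"
```

```text
[[0.38107622 0.26530466]
 [0.40457412 0.20573684]] 0.06403496759463441 1.9465290237509456
[0.38768781 0.24854409]
1 [1.0, 5.7, 4.0, 105.9, -0.0]
```

move_arm(deltas=[1,5.5,4,30,0,1,0,0,36,0,1,0,0,26,0,1,0,0,13,0,0,0,0,0,0,0,0,0,0,0,0,0,0,0,0,0,0,0,0,0,0,0,0,0,0,0,0,0,0,0])

```text
clock: 21.53
tcp_pos: [0.3864, 0.2524, 0.0206]
ee_rot: [3.141, -0.0, 1.95]
ft_force: [-0.3, -0.5, 0.3]
finger_gap: 0.59
grasp_force: 0.0
```

move_arm(deltas=[0,0,0,0,0,0,0,0,0,0,0,0,0,0,0,0,0,0,0,0,0,0,0,0,0,0,0,0,0,0])

```text
clock: 22.03
tcp_pos: [0.3861, 0.2524, 0.0201]
ee_rot: [-3.142, -0.0, 1.95]
ft_force: [-1.0, 0.3, -0.0]
finger_gap: 0.179
grasp_force: 30.0
```

```bash
python3 -c "
from h import *
s=monitor.sense();t=s['tcp_pos'];print(s['finger_gap'])
# barrel mid at dish +(.03,.014), axis along -y
go(.681,.047,t[2]+.1,1.57,0,None,[t[0],t[1],t[2]+.1,s['ee_rot'][2]])"
```

```text
0.17921222912494775
9 [0.0, -33.3, 22.0, -0.0, 0.042, 0.0, -32.4, 23.4, -0.0, 0.042, 0.0, -31.4, 24.7, -0.0, 0.042, 0.0, -30.3, 26.0, -0.0, 0.042, 0.0, -29.2, 27.3, -0.0, 0.042, 0.0, -28.0, 28.5, -0.0, 0.042, 0.0, -26.8, 29.6, -0.0, 0.042, 0.0, -25.5, 30.8, -0.0, 0.042, 0.0, -24.2, 31.8, -0.0, 0.042]
```

move_arm(deltas=[0,0,0,-20,0,0,0,0,-38,0,0,0,0,-40,0,0,0,0,-2,0])

```text
clock: 22.37
tcp_pos: [0.3887, 0.2539, 0.1258]
ee_rot: [3.134, -0.001, 1.95]
ft_force: [2.6, 1.8, 0.7]
finger_gap: 0.181
grasp_force: 30.0
```

move_arm(deltas=[0,-33,22,0,0.042,0,-32,23,0,0.042,0,-31,25,0,0.042,0,-30,26,0,0.042,0,-29,27,0,0.042,0,-28,28,0,0.042,0,-27,30,0,0.042,0,-25,31,0,0.042,0,-24,32,0,0.042,0,0,0,0,0])

```text
clock: 23.2
tcp_pos: [0.6856, 0.0452, 0.1203]
ee_rot: [3.138, 0.0, 1.566]
ft_force: [0.3, -0.5, 0.1]
finger_gap: 0.176
grasp_force: 30.0
```

move_arm(deltas=[0,0,0,0,0,0,0,0,0,0])

```text
clock: 23.37
tcp_pos: [0.6797, 0.0489, 0.1193]
ee_rot: [-3.14, -0.0, 1.572]
ft_force: [0.3, -0.7, -0.5]
finger_gap: 0.182
grasp_force: 30.0
```

Lower to about TCP z 0.024 (grasped at 0.0201 with the floor 3 mm up).

move_arm(deltas=[0,-1,0,30,0,0,0,0,36,0,0,0,0,20,0,0,0,0,7,0,0,0,0,2.5,0,0,0,0,0,0,0,0,0,0,0])

```text
clock: 23.95
tcp_pos: [0.6813, 0.0482, 0.0261]
ee_rot: [3.14, -0.0, 1.572]
ft_force: [0.0, 0.6, -1.0]
finger_gap: 0.176
grasp_force: 30.0
```

move_arm(deltas=[0,0,0,2,0,0,0,0,0,0,0.38,0,0,0,0,0.38,0,0,0,0,0.38,0,0,0,0,0.38,0,0,0,0,0.38,0,0,-12,0,0.38,0,0,-35,0,0.38,0,0,-40,0,0.38,0,0,-30,0])

```text
clock: 24.78
tcp_pos: [0.6811, 0.0479, 0.143]
ee_rot: [3.14, -0.0, 1.572]
ft_force: [1.1, -0.3, 0.1]
finger_gap: 0.381
grasp_force: 0.0
```

move_arm(deltas=[0.5,-30,-20,-30,0,0.5,-40,-20,-30,0,0.5,-40,-20,0,0,0.5,-40,-20,0,0,0.5,0,0,0,0,0.5,0,0,0,0])

```text
clock: 25.28
tcp_pos: [0.6096, -0.0859, 0.1906]
ee_rot: [3.141, 0.0, 1.569]
ft_force: [-0.1, 0.5, 0.3]
finger_gap: 0.501
grasp_force: 0.0
```

```bash
python3 -c "
from h import *
f,s=snap('side','s9');print(s['tcp_pos'],s['clock'])"
```

```text
[ 0.60958386 -0.08594564  0.19064188] 25.2833
```

View pics/s9.png

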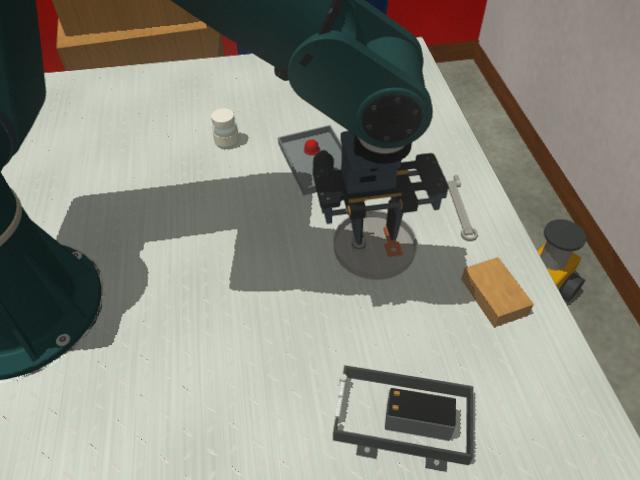

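Side view: the battery is penned with the gate shut, the cap (312,147) and post cleaner (323,165) are in the tray, and the socket and ring are in the dish but partly hidden by the fingers. One wrist look to confirm.

```bash
python3 -c "
from h import *
f,s=snap('wrist','w9')"
```

```text
(no output)
```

View pics/w9.png

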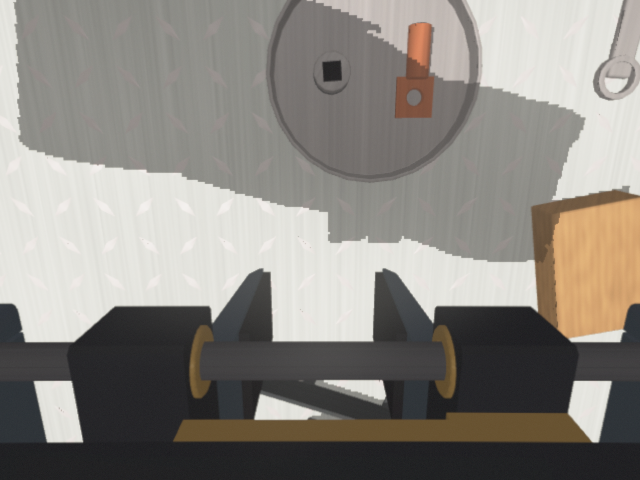

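The socket (332,72) stands and the ring (417,70) lies flat, side by side in the dish.

```bash
python3 -c "
from bench import sign_off
print(sign_off())"
```

```text
the job is handed in; nothing more can be done
None
```

The job is handed in: the last camera views show the battery in the pen with the gate shut, the ring terminal and socket in the round dish, the post cleaner and cap in the oblong tray, and the jar not touched; sign-off returned no verdict.

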